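# Blank off the open ports of four reconditioned bus units

## Task

The four reconditioned units on the bench are ready for the stores, but each still has an open port facing up. Close every port with the nylon blanking plug of its size and shape, pushed home upright so that the flange rests flat on the rim, and let go of it. Do not knock over the grease jar or the tin of bolts.

Things in the scene. Friction and masses are not known exactly. Their poses are not given: they have to be found in the camera images.
- plug_small: A turned off-white nylon blanking plug standing on its foot, stem up. Origin: centre of the foot, z up along the stem. From the foot: round spigot 24 mm in diameter (chamfered to 16 mm at the foot), 20 mm deep; flange 51 mm in diameter, 6 mm thick (20 to 26 mm above the foot); then a round grip stem 24 mm in diameter, 26 to 63 mm above the foot. 50 g (varies). The smallest of the three round plugs.
- plug_medium: A turned off-white nylon blanking plug standing on its foot, stem up. Origin: centre of the foot, z up along the stem. From the foot: round spigot 40 mm in diameter (chamfered to 32 mm at the foot), 20 mm deep; flange 66 mm in diameter, 6 mm thick (20 to 26 mm above the foot); then a round grip stem 24 mm in diameter, 26 to 63 mm above the foot. 80 g (varies). The middle one of the round plugs.
- plug_large: A turned off-white nylon blanking plug standing on its foot, stem up. Origin: centre of the foot, z up along the stem. From the foot: round spigot 58 mm in diameter (chamfered to 50 mm at the foot), 20 mm deep; flange 85 mm in diameter, 6 mm thick (20 to 26 mm above the foot); then a round grip stem 24 mm in diameter, 26 to 63 mm above the foot. 140 g (varies). The largest of the round plugs.
- plug_oblong: A turned off-white nylon blanking plug standing on its foot, stem up. Origin: centre of the foot, z up along the stem. From the foot: oblong spigot 24 mm (own x) by 58 mm (own y), 20 mm deep; flange rectangular, 52 mm (own x) by 86 mm (own y), 6 mm thick (20 to 26 mm above the foot); then a flat grip bar 18 mm thick (own x) and 50 mm long (own y), 26 to 63 mm above the foot. 100 g (varies). The only oblong plug; a half turn makes no difference.
- compressor_housing: Turbocharger compressor housing, grey cast alloy, snail-shaped, about 160 mm across. A heavy unit that does not move; origin: centre of its underside, z up. Its round open inlet, bore 68 mm, faces up, centred on the origin's axis: rim (outer diameter 82 mm) 82 mm above the underside, bore 46 mm deep. The side outlet is already capped in black.
- coolant_outlet: Coolant outlet, dark cast iron: a bulged round body on a long two-bolt foot, 60 by 165 mm (long along own y). A heavy unit that does not move; origin: centre of its underside, z up. Its round open hose neck, bore 50 mm, faces up, centred on the origin's axis: rim (outer diameter 60 mm) 88 mm above the underside, bore 39 mm deep. The side stub is already capped in black.
- air_compressor_head: Cylinder of an air-brake compressor: grey, square, finned, 112 by 112 mm, with four bolts on top. A heavy unit that does not move; origin: centre of its underside, z up. Its round open inlet neck, bore 34 mm, faces up, centred on the origin's axis: rim (outer diameter 48 mm) 80 mm above the underside, bore 32 mm deep. The bolt heads stand 76 mm above the underside, 57 mm from the axis. The side outlet is already capped in black.
- manifold_elbow: Intake manifold elbow, grey cast alloy, with a rectangular four-hole flange on top, 84 mm (own x) by 118 mm (own y). A heavy unit that does not move; origin: centre of its underside, z up. Its oblong open port, 36 mm (own x) by 70 mm (own y), faces up, centred on the origin's axis: flange face 76 mm above the underside, port 34 mm deep. The round leg along own +x is already capped in black.
- grease_jar: Bystander: standing jar with a black lid, 48 mm in diameter, 58 mm high; origin at the centre of its underside, z up.
- bolt_tin: Bystander: standing open steel tin of bolts, 52 mm in diameter, 45 mm high; origin at the centre of its underside, z up.
Not all that is in view belongs to the job. Leave any green look-alike of the plug_medium alone.

How it is judged:
By the outcome, as a careful person would: the job done as asked, in the order asked, and still so for the second after the job is handed in, with the robot touching nothing.
It also fails if it takes over 112 s, if anything falls off the work surface, if the arm or the gripper's body presses on something with over 40 N, if the wrist force passes 120 N, or if a joint passes its speed limit or range.

## Robot

A 6-joint arm with a two-finger parallel gripper is mounted at the origin on the work surface. World frame = base frame: x ahead of the robot, y to its left, z up, the work surface at z = 0. Lengths are in m, angles in rad, forces in N, time in s.
With the tool pointing down it reaches from about 0.35 to 0.85 m from the base axis. Payload 8.1 kg.
Tool frame: the origin (TCP) lies at the very end of the fingers, on their centre line; the grasp point (between the pads) lies 19 mm behind it (arm.grip_depth is the distance from the TCP to the grasp point, in m); x points along the fingers, z is the direction in which the jaws open and shut, and the axes are right-handed (so a half turn about x gives the same grasp; the last joint's range is limited). The gripper opens to 85 mm and grips with 20 to 120 N. Pads are 22 mm wide; open, the fingers measure 114 mm over their backs; the gripper's body (76 mm by 85 mm) begins 54 mm behind the grasp point. The pads swing forward as they close: fully open they stand 13 mm farther back than shut.
Start: joints at [-1.4, 0.13, 1.488, -0, 1.523, -0.085], TCP at [0.152, -0.58, 0.231] pointing down, gripper open.
Joint ranges: [-2.96, 2.96], [-0.89, 2.26], [0.02, 2.5], [-1.34, 4.48], [0, 2.73], [-2.66, 2.66]. Speed limits (rad/s): [2.39, 2.39, 2.79, 3.14, 3.14, 3.14].

## Interface

Orientations are given as a 3x3 rotation matrix whose columns are the frame's x, y, z axes.
In Python, from bench import arm gives the robot as it stands.
- The arm moves only by the shell command python3 -m jog 'ROWS' [OPENING]. ROWS is JSON, a list of rows, each a list of 4 numbers: the shift along the tool's x, y, z in m, then the turn about the tool's x in units of 8 degrees (1.0 is 8 degrees). A call has 1 to 5 rows; each row shifts and turns the commanded pose from where the row before left it, along the tool's axes as they then stand; what a row does not reach is not made up. A row lasts 1/10 s, in which the tool goes at most 50 mm and 8.59 degrees, less where a joint would pass 70% of its speed; a pose out of reach is approached as far as the arm can. A call is refused whole if a number of a shift passes 0.05 or a number of a turn 1, either way. A call with a gripper value outside its range is refused whole. OPENING is the finger opening in m, from 0 to 0.0854, set as the call begins (- or left out, the last holds). The fingers move at their own pace and stop on an object; the grip force is fixed at half the most. Time passes only in rows, so rows that do not move let the fingers close. It gives the time, the measured TCP pose, the force and the opening at its end, in the units of the state.
- arm.sense(): the state, without advancing time (a new reading comes with each control period).
- arm.get_image(name): name is "scene" or "side" or "wrist"; returns (picture, depth): 480x640x3 uint8, red, green, blue; 480x640 float32, m along the optical axis (not along the pixel's ray), 0 where there is no reading.
- arm.calibration(name): a dict with "fx", "fy", "cx", "cy" (pixels), "rvec" (rotation vector, rad) and "tvec" (3), from world to camera coordinates, as OpenCV has them; the wrist camera has in their place "tool_from_camera" (4x4, takes a point from camera to tool coordinates, whose origin is the TCP and whose axes are the tool frame's). Camera axes: x right, y down, z forward; pixel columns grow to the right and rows downward; lengths in m; the calibration is good to about 2 mm. A picture is of the moment at which its call begins: read the wrist's pose just before it. calibration takes no time and is no camera call.
- arm.hand_in(): hands the job in, once; it reports no verdict.
The state is a dict: "t": time; "qpos": joint angles; "joint_vel": joint speeds; "joint_torque": joint torques, N m; "eef_pos": TCP position; "orientation": TCP orientation; "ft_force": force on the tool from outside, world axes, zero at the start; "wrist_torque": the same for the moment, N m; "gripper_width": finger opening in m.
Only numpy, scipy, OpenCV 4.12 (cv2) and the standard library are available. Lean on these libraries where they do the work, as an engineer would, in place of code of your own. Each camera call takes 0.05 s, during which the arm holds its last target. There are 200 camera calls.

## Working session

There is one attempt and no reset: what is moved stays moved. The work goes in short steps, Python scripts to look and compute and a shell command to move; the robot and the scene stay as the last step left them, time stands still between calls to the robot, and variables do not carry over. Pictures are saved under pics/ and viewed, about 12 in all and at most 16, crops included, and the job is handed in when it is done.

```bash
ls; mkdir -p pics
python3 - <<'E'
from bench import arm
import cv2,numpy as np
np.set_printoptions(precision=4,suppress=True)
s=arm.sense(); print(s)
for n in("scene","side"):
    p,d=arm.get_image(n); np.savez(f"pics/{n}0.npz",p=p,d=d); cv2.imwrite(f"pics/{n}0.png",p[:,:,::-1]); print(n,arm.calibration(n),(d>0).mean())
print(arm.calibration("wrist"))
E
```

```text
pics
{'t': 0.0, 'qpos': array([-1.4004,  0.1311,  1.4893,  0.    ,  1.523 , -0.0854]), 'joint_vel': array([ 0.0016, -0.0003, -0.0029,  0.001 ,  0.    , -0.0004]), 'joint_torque': array([  0.0016, -56.9392, -50.055 ,  -0.0003,   0.0146,  -0.    ]), 'eef_pos': array([ 0.1517, -0.5799,  0.2303]), 'orientation': array([[-0.0003,  0.9675,  0.253 ],
       [ 0.0018,  0.253 , -0.9675],
       [-1.    ,  0.0002, -0.0018]]), 'ft_force': array([ 0.4014, -0.0112,  0.1471]), 'wrist_torque': array([-0.0188, -0.0198, -0.0225]), 'gripper_width': 0.08552016121216703}
scene {'fx': 523.982315673123, 'fy': 523.982315673123, 'cx': 321.9533702620464, 'cy': 242.1289172677988, 'rvec': array([ 2.2354,  1.3147, -0.4306]), 'tvec': array([-0.2278, -0.3249,  1.5393])} 0.9961263020833333
side {'fx': 612.3160013287912, 'fy': 612.3160013287912, 'cx': 323.0590565362455, 'cy': 246.5831651383857, 'rvec': array([ 0.3108, -2.8501,  1.1058]), 'tvec': array([0.4793, 0.1039, 1.4167])} 0.996005859375
{'fx': 388.26272015487166, 'fy': 388.26272015487166, 'cx': 319.19147464593163, 'cy': 244.19975118581942, 'tool_from_camera': array([[ 0.0005, -0.2859,  0.9583, -0.1431],
       [ 0.0013, -0.9583, -0.2859,  0.0737],
       [ 1.    ,  0.0013, -0.0001,  0.0005],
       [ 0.    ,  0.    ,  0.    ,  1.    ]])}
```

View pics/scene0.png

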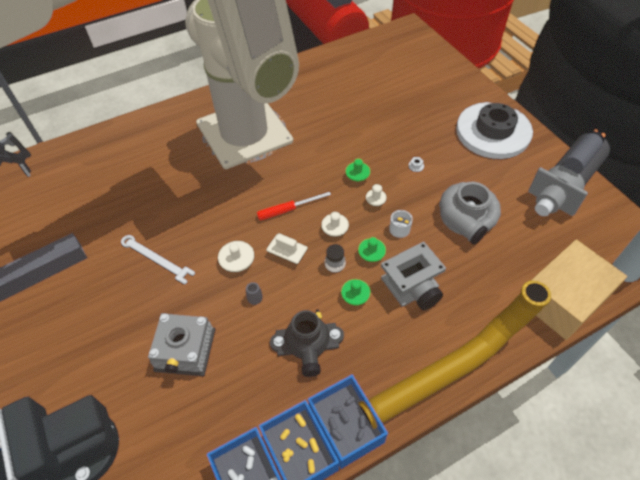

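View pics/side0.png

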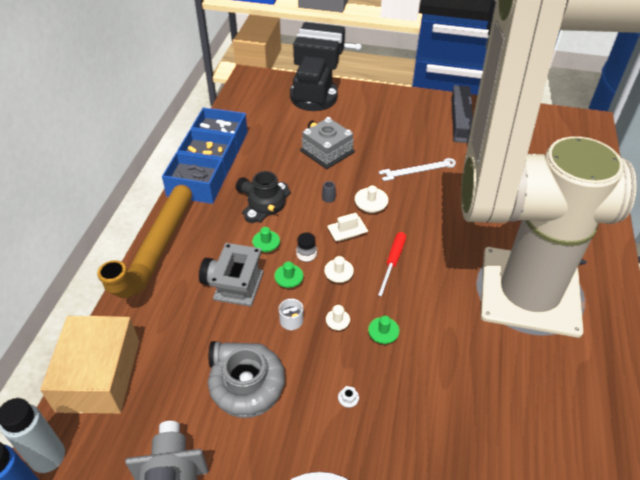

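Scene view: off-white plugs large (236,257), oblong (287,248), medium (335,224) and small (376,196). Look-alikes are the green plugs (358,171), (372,249), (356,293) and a small white nut-like part (416,163). The units are the housing (472,203), elbow (412,270), coolant outlet (306,325) and air head (178,335). The jar is at (335,257) and the tin at (400,222).

```bash
cat > h.py <<'E'
import numpy as np,cv2
from bench import arm
np.set_printoptions(precision=4,suppress=True)
def cloud(n,d,pose=None):
    c=arm.calibration(n); v,u=np.mgrid[:480,:640]
    P=np.stack([(u-c["cx"])/c["fx"]*d,(v-c["cy"])/c["fy"]*d,d],-1)
    if n=="wrist":
        T=c["tool_from_camera"]; P=P@T[:3,:3].T+T[:3,3]
        return P@pose[1].T+pose[0]
    R=cv2.Rodrigues(c["rvec"])[0]
    return (P-c["tvec"])@R
def circ(P):
    A=np.c_[2*P[:,:2],np.ones(len(P))]; b=(P[:,:2]**2).sum(1)
    s=np.linalg.lstsq(A,b,rcond=None)[0]; return s[:2],np.sqrt(s[2]+s[:2]@s[:2])
E
python3 - <<'E'
from h import *
px={"scene":dict(large=(236,257),oblong=(287,248),medium=(335,224),small=(376,196),g1=(358,171),g2=(372,249),g3=(356,293),jar=(335,250),tin=(400,222),nut=(416,163),housing=(472,203),coolant=(306,325),air=(178,335),elbow=(412,270),cap=(254,293),screwdr=(280,210))}
C={}
for n in("scene","side"):
    z=np.load(f"pics/{n}0.npz"); C[n]=(cloud(n,z["d"]),z["p"])
P0=C["scene"][0]
print("table z",np.median(C["scene"][0][195:205,230:250,2]),np.median(C["side"][0][350:370,430:450,2]))
for k,(u,v) in px["scene"].items():
    c=np.median(P0[v-3:v+4,u-3:u+4].reshape(-1,3),0); out=[k,c]
    for n in C:
        W,p=C[n]; 
        if k in("large","oblong","medium","small","g1","g2","g3"): lo,hi,r=.052,.07,.05
        elif k=="nut": lo,hi,r=.01,.1,.03
        elif k in("jar","tin","cap"): lo,hi,r=.03,.07,.04
        else: continue
        m=(W[...,2]>lo)&(W[...,2]<hi)&(np.linalg.norm(W[...,:2]-c[:2],axis=-1)<r)
        Q=W[m]; 
        if len(Q): out+=[n,len(Q),(Q.min(0)+Q.max(0))/2,np.ptp(Q,0)]
    print(*out)
# units: rim points
for k,h,r in(("housing",.082,.06),("coolant",.088,.045),("air",.080,.035),("elbow",.076,.09)):
    u,v=px["scene"][k]; c=np.median(P0[v-3:v+4,u-3:u+4].reshape(-1,3),0)[:2]
    for n in C:
        W=C[n][0]; m=(abs(W[...,2]-h)<.006)&(np.linalg.norm(W[...,:2]-c,axis=-1)<r); Q=W[m]
        print(k,n,len(Q),(Q.min(0)+Q.max(0))/2,np.ptp(Q,0),"zmed",np.median(Q[:,2]),circ(Q))
E
```

```text
table z -0.0014228276895793812 0.0011293214139314726
large [ 0.4166 -0.2026  0.035 ] scene 83 [ 0.4083 -0.2013  0.0596] [0.0241 0.0227 0.0152] side 74 [ 0.4053 -0.1947  0.0603] [0.0227 0.0244 0.0158]
oblong [ 0.4596 -0.0868  0.0438] scene 163 [ 0.4483 -0.0857  0.0593] [0.0479 0.0391 0.0136] side 173 [ 0.4468 -0.081   0.0609] [0.047  0.0407 0.0179]
medium [0.4511 0.049  0.04  ] scene 70 [0.4413 0.0521 0.0591] [0.0257 0.0232 0.0126] side 90 [0.4407 0.0579 0.0611] [0.0224 0.0235 0.0177]
small [0.426  0.1839 0.0399] scene 64 [0.4181 0.1878 0.059 ] [0.0236 0.023  0.0131] side 105 [0.4165 0.192  0.0613] [0.0222 0.0253 0.0168]
g1 [0.3249 0.1912 0.035 ] scene 62 [0.3175 0.193  0.0584] [0.0232 0.0253 0.0128] side 110 [0.3151 0.1984 0.0608] [0.0223 0.0269 0.0177]
g2 [0.5606 0.0879 0.043 ] scene 80 [0.5514 0.093  0.059 ] [0.0233 0.0222 0.0138] side 91 [0.5503 0.0973 0.0609] [0.023  0.0245 0.0165]
g3 [ 0.642  -0.0046  0.0353] scene 88 [ 0.6313 -0.0004  0.0595] [0.0245 0.0238 0.0148] side 85 [0.6306 0.0048 0.0607] [0.0239 0.0293 0.0172]
jar [0.5289 0.005  0.0567] scene 322 [0.5311 0.0011 0.0463] 
[... 1146 characters left out ...]
 [0.0643 0.0691 0.0113] zmed 0.08731279643279082 (array([ 0.6722, -0.1453]), np.float64(0.02797013716963096))
air scene 180 [ 0.5611 -0.3934  0.0786] [0.0435 0.0471 0.0089] zmed 0.07826427707430136 (array([ 0.563 , -0.3933]), np.float64(0.0200997202458522))
air side 133 [ 0.5501 -0.3882  0.0799] [0.0637 0.0573 0.0117] zmed 0.08028994847085492 (array([ 0.5561, -0.3895]), np.float64(0.022192000907690555))
elbow scene 1312 [0.6614 0.1306 0.0755] [0.0869 0.1212 0.011 ] zmed 0.07454414260307278 (array([0.6621, 0.1294]), np.float64(0.047014656537449226))
elbow side 1301 [0.6785 0.1322 0.076 ] [0.1219 0.1251 0.0119] zmed 0.07709795540700357 (array([0.6613, 0.1347]), np.float64(0.04771575254276542))
```

```bash
python3 -m jog '[[0,0,0,0.92],[0,0,0,0.91],[0,0.03,-0.03,0],[0,0.03,-0.03,0],[0,0.03,-0.03,0]]'; python3 -m jog '[[-0.005,0.035,-0.035,0],[-0.005,0.035,-0.035,0],[-0.005,0.035,-0.035,0],[-0.005,0.035,-0.035,0],[-0.005,0.035,-0.035,0]]'; python3 -m jog '[[0,0.035,-0.035,0],[0,0.035,-0.035,0],[0,0.035,-0.035,0],[0,0,0,0],[0,0,0,0]]'
cat > look.py <<'E'
import sys
from h import *
s=arm.sense(); p,d=arm.get_image("wrist"); n=sys.argv[1]
np.savez(f"pics/{n}.npz",p=p,d=d,e=s["eef_pos"],R=s["orientation"]); cv2.imwrite(f"pics/{n}.png",p[:,:,::-1])
print(s["t"],s["eef_pos"],s["orientation"],s["qpos"],(d>0).mean())
E
python3 look.py w1
```

```text
t: 0.6
eef_pos: [0.2423, -0.4892, 0.2306]
orientation: [[-0.0, 1.0, -0.001], [0.001, -0.001, -1.0], [-1.0, -0.0, -0.001]]
ft_force: [0.6, -0.2, 1.0]
gripper_width: 0.0856
t: 1.1
eef_pos: [0.4177, -0.3136, 0.2562]
orientation: [[-0.0, 1.0, 0.0], [0.0, 0.0, -1.0], [-1.0, -0.0, -0.0]]
ft_force: [0.3, -0.6, 0.2]
gripper_width: 0.0854
t: 1.6
eef_pos: [0.5221, -0.2091, 0.2555]
orientation: [[-0.001, 1.0, 0.003], [0.0, 0.003, -1.0], [-1.0, -0.001, -0.0]]
ft_force: [1.1, -0.7, 0.7]
gripper_width: 0.0855
1.6 [ 0.5221 -0.2091  0.2555] [[-0.0014  1.      0.0032]
 [ 0.0004  0.0032 -1.    ]
 [-1.     -0.0014 -0.0004]] [-0.472   0.0211  1.5591 -0.0003  1.5629  1.0956] 0.9959700520833333
```

View pics/w1.png

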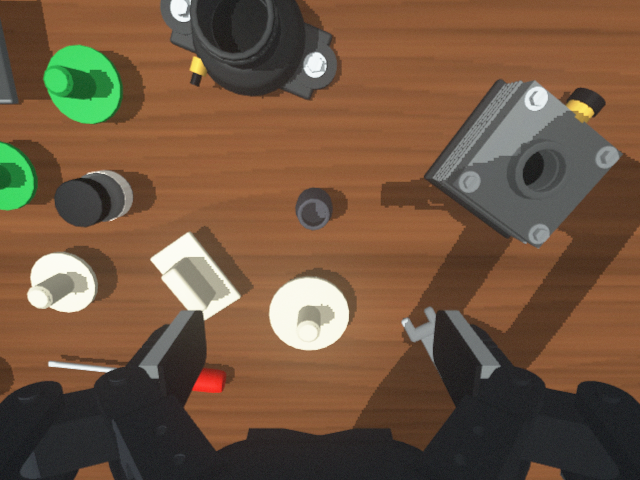

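The wrist view shows white plugs large (308,314), oblong (195,275) and medium (60,283). It also shows the air head port (540,171) and coolant neck (233,25, partly cut off), with a small dark cap at (313,208) and the jar at (88,197). Next is the other half.

```bash
python3 -m jog '[[0,0.01,-0.04,0],[0,0.01,-0.04,0],[0,0.01,-0.04,0],[0,0.01,-0.04,0],[0,0.01,-0.04,0]]'>/dev/null; python3 look.py w2;  python3 -m jog '[[0,0,-0.04,0],[0,0,-0.04,0],[0,0,-0.04,0],[0,0,-0.04,0],[0,0,0,0]]'; python3 -m jog '[[0,0,0,0]]'; python3 look.py w3
cat > meas.py <<'E'
import sys
from h import *
rough=dict(large=(.406,-.198),oblong=(.4475,-.083),medium=(.441,.055),small=(.417,.190),air=(.557,-.391),coolant=(.673,-.147),elbow=(.662,.132),housing=(.5655,.3765))
H=dict(air=.080,coolant=.088,elbow=.076,housing=.082)
for n in sys.argv[1:]:
    z=np.load(f"pics/{n}.npz"); W=cloud("wrist",z["d"],(z["e"],z["R"]))
    for k,c in rough.items():
        D=np.linalg.norm(W[...,:2]-c,axis=-1)
        h=H.get(k,.063); r={"elbow":.085,"housing":.055,"coolant":.042,"air":.034}.get(k,.04)
        m=(abs(W[...,2]-h)<.004)&(D<r); Q=W[m]
        if len(Q)<50: continue
        v,u=np.nonzero(m)
        cut=u.min()<2 or v.min()<2 or u.max()>637
        if k in("oblong","elbow"):
            (cc,sz,a)=cv2.minAreaRect((Q[:,:2]*1000).astype(np.float32)); print(n,k,len(Q),np.array(cc)/1000,np.array(sz),"ang",a,"z",np.median(Q[:,2]),"cut" if cut else "")
        else:
            cc,rr=cv2.minEnclosingCircle((Q[:,:2]*1000).astype(np.float32)); cf,rf=circ(Q)
            print(n,k,len(Q),"box",((Q.min(0)+Q.max(0))/2)[:2],np.ptp(Q,0)[:2],"fit",cf,rf,"enc",np.array(cc)/1000,rr,"z",np.median(Q[:,2]),"cut" if cut else "")
E
python3 meas.py w1 w2 w3
```

```text
2.15 [ 0.5714 -0.0108  0.2563] [[-0.      1.     -0.0026]
 [-0.0004 -0.0026 -1.    ]
 [-1.     -0.      0.0004]] [-0.1083  0.044   1.5342 -0.0004  1.5633  1.4651] 0.9958072916666667
t: 2.7
eef_pos: [0.5711, 0.1522, 0.2562]
orientation: [[-0.0, 1.0, 0.002], [0.001, 0.002, -1.0], [-1.0, -0.0, -0.001]]
ft_force: [-0.6, -0.4, 0.5]
gripper_width: 0.0855
t: 2.8
eef_pos: [0.5715, 0.1486, 0.2561]
orientation: [[-0.0, 1.0, 0.0], [-0.001, 0.0, -1.0], [-1.0, -0.0, 0.001]]
ft_force: [-0.1, -0.7, 1.0]
gripper_width: 0.0856
2.8 [0.5715 0.1486 0.2561] [[-0.0003  1.      0.0003]
 [-0.0007  0.0003 -1.    ]
 [-1.     -0.0003  0.0007]] [ 0.168   0.0962  1.48   -0.0006  1.5659  1.7385] 0.99595703125
w1 large 422 box [ 0.4066 -0.1988] [0.0234 0.0234] fit [ 0.4071 -0.1989] 0.008292562659983627 enc [ 0.4062 -0.1988] 12.022675514221191 z 0.06297691737572653 
w1 oblong 935 [ 0.4474 -0.0828] [49.5262 18.3964] ang 33.305606842041016 z 0.06328858175141586 
w1 medium 475 box [0.4412 0.0542] [0.0232 0.0228] fit [0.4419 0.0535] 0.008229912287485937 enc [0.4408 0.0541] 12.306225776672363 z 0.0631013603736115 
w1 ai
[... 924 characters left out ...]
35] ang 0.9402562379837036 z 0.07662085700689 
w3 oblong 867 [ 0.4479 -0.0819] [51.2137 18.322 ] ang 34.156227111816406 z 0.06318334731843217 
w3 medium 414 box [0.442  0.0555] [0.023  0.0233] fit [0.4427 0.0557] 0.008282760489860158 enc [0.4419 0.0556] 12.020634651184082 z 0.06287253336936899 
w3 small 387 box [0.4166 0.1915] [0.0242 0.0224] fit [0.4178 0.1914] 0.008222875534137048 enc [0.4166 0.1916] 12.283705711364746 z 0.06301016768562262 
w3 elbow 12871 [0.6618 0.1327] [ 84.4431 118.2832] ang 0.9442013502120972 z 0.07659844854495979 
w3 housing 2687 box [0.5655 0.3768] [0.0815 0.082 ] fit [0.5659 0.3762] 0.03722053969176129 enc [0.5659 0.3768] 41.99578094482422 z 0.08221862345276357 cut
```

View pics/w3.png

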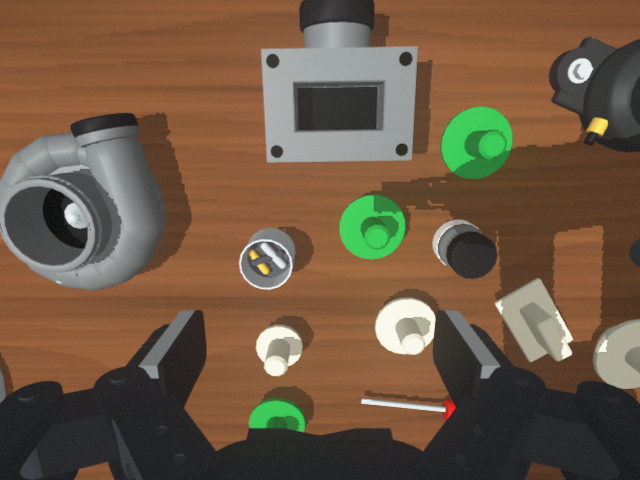

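View w3 shows small (275,365) and medium (412,343). The housing port is at (50,222) with something pale inside at (75,215), and the elbow port is at (338,106). The tin is at (267,262), and the green look-alikes are at (372,228), (477,142) and (277,420). Next I'll check the choice in one close crop and the depth of the pale thing in the bore.

```bash
python3 - <<'E'
from h import *
z=np.load("pics/w3.npz"); W=cloud("wrist",z["d"],(z["e"],z["R"]))
print("bore pale z",W[205:226:5,68:84:4,2])
im=cv2.imread("pics/w3.png")
cv2.imwrite("pics/crop.png",cv2.resize(im[270:450,200:640],None,fx=1.8,fy=1.8))
# flange diameters
for n,k,c in(("w3","small",(.417,.1915)),("w2","medium",(.4417,.0549)),("w1","large",(.4064,-.1988))):
    z=np.load(f"pics/{n}.npz"); W=cloud("wrist",z["d"],(z["e"],z["R"]))
    m=(abs(W[...,2]-.026)<.003)&(np.linalg.norm(W[...,:2]-c,axis=-1)<.06); Q=W[m]; print(k,np.ptp(Q,0)[:2],((Q.min(0)+Q.max(0))/2)[:2])
E
python3 -m jog '[[0.01,-0.0386,-0.0107,0],[0.01,-0.0386,-0.0107,0],[0.01,-0.0386,-0.0107,0],[0.01,-0.0386,-0.0107,0],[0,0,0,0]]'; python3 -m jog '[[0.03,0,0,0],[0.03,0,0,0],[0,0,0,0],[0,0,0,0]]' 0.06;python3 look.py w4; python3 meas.py w4
```

```text
bore pale z [[0.0365 0.0401 0.0389 0.0835]
 [0.0439 0.044  0.0433 0.0428]
 [0.047  0.0489 0.0484 0.0453]
 [0.0476 0.0466 0.0476 0.0455]
 [0.0373 0.0433 0.0448 0.0414]]
small [0.0477 0.0503] [0.4182 0.1919]
medium [0.0651 0.0648] [0.4417 0.0549]
large [0.0849 0.0838] [ 0.4061 -0.1986]
t: 3.35
eef_pos: [0.4126, 0.191, 0.2133]
orientation: [[-0.006, 1.0, -0.0], [-0.001, -0.0, -1.0], [-1.0, -0.006, 0.001]]
ft_force: [0.5, -0.7, -0.2]
gripper_width: 0.0854
t: 3.75
eef_pos: [0.4176, 0.1912, 0.1567]
orientation: [[-0.001, 1.0, -0.002], [-0.0, -0.002, -1.0], [-1.0, -0.001, 0.0]]
ft_force: [0.4, 0.0, 0.9]
gripper_width: 0.0601
3.75 [0.4176 0.1912 0.1567] [[-0.0006  1.     -0.0017]
 [-0.0005 -0.0017 -1.    ]
 [-1.     -0.0006  0.0005]] [ 0.3178 -0.2112  1.9579 -0.0003  1.3957  1.8903] 0.9962076822916667
w4 medium 1112 box [0.4416 0.0557] [0.0239 0.0242] fit [0.4419 0.0565] 0.0082393154765216 enc [0.4413 0.0556] 12.545127868652344 z 0.06304189175836213 
w4 small 1011 box [0.4167 0.192 ] [0.0235 0.0227] fit [0.4172 0.192 ] 0.008293168488100409 enc [0.4167 0.192 ] 11.944896697998047 z 0.06314402867064865 
w4 housing 777 box [0.5416 0.3463] [0.0227 0.0194] fit [0.5433 0.3467] 0.006541739119961715 enc [0.5415 0.3463] 14.828259468078613 z 0.0818150191709401 cut
```

View pics/crop.png

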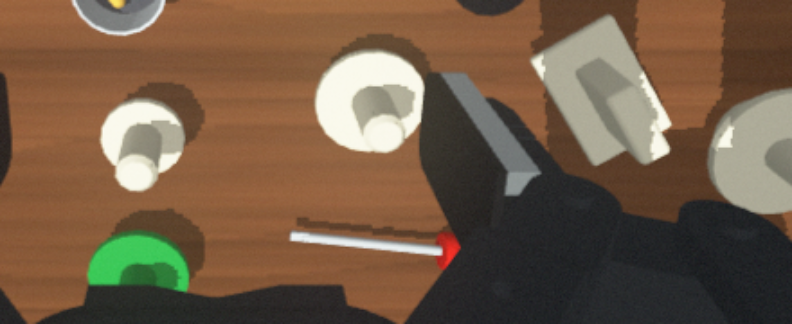

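The crop shows the off-white small plug at (142,140) with the medium (370,105) beside it and the green one (138,270) clear of it. Flange sizes match, and the pale thing in the bore tops out at 49 mm, below the spigot end at 62 mm. I'll grasp small.

```bash
python3 -m jog '[[0.035,-0.001,-0.001,0],[0.035,0,0,0],[0.035,0,0,0],[0.022,0,0,0],[0,0,0,0]]'; python3 -m jog '[[0,0,0,0],[0,0,0,0],[0,0,0,0],[0,0,0,0],[0,0,0,0]]' 0.015;  python3 -m jog '[[-0.04,0,0,0],[-0.04,0,0,0],[-0.04,0,0,0],[0,0,0,0],[0,0,0,0]]'
```

```text
t: 4.3
eef_pos: [0.4152, 0.1926, 0.0278]
orientation: [[-0.003, 1.0, -0.0], [-0.001, -0.0, -1.0], [-1.0, -0.003, 0.001]]
ft_force: [-0.3, 0.1, -0.8]
gripper_width: 0.0598
t: 4.8
eef_pos: [0.4184, 0.1941, 0.0319]
orientation: [[0.004, 1.0, 0.0], [0.001, 0.0, -1.0], [-1.0, 0.004, -0.001]]
ft_force: [-0.6, 0.0, 5.7]
gripper_width: 0.0223
t: 5.3
eef_pos: [0.4177, 0.1939, 0.1518]
orientation: [[0.005, 1.0, 0.0], [0.002, 0.0, -1.0], [-1.0, 0.005, -0.002]]
ft_force: [-0.1, -0.6, -1.2]
gripper_width: 0.0225
```

```bash
python3 -m jog '[[-0.01,0.005,0.02,0],[-0.01,0.01,0.04,0],[-0.01,0.01,0.04,0],[-0.01,0.01,0.04,0],[0,0.01,0.04,0]]'; python3 -m jog '[[0,0.01,0.04,0],[0,0.01,0.04,0],[0,0.01,0.04,0],[0,0.01,0.04,0],[0,0.01,0.04,0]]';  python3 -m jog '[[0,0.01,0.04,0],[0,0.01,0.04,0],[0,0.01,0.04,0],[0,0.01,0.04,0],[0,0.01,0.04,0]]';  python3 -m jog '[[0,0,0,0],[0,0,0,0],[0,0,0,0]]'; python3 look.py w5; python3 meas.py w5
```

```text
t: 5.8
eef_pos: [0.4615, 0.0119, 0.1896]
orientation: [[0.001, 1.0, 0.001], [0.0, 0.001, -1.0], [-1.0, 0.001, -0.0]]
ft_force: [0.7, 0.4, -0.1]
gripper_width: 0.0223
t: 6.3
eef_pos: [0.5106, -0.1879, 0.1876]
orientation: [[-0.002, 1.0, 0.0], [0.001, 0.0, -1.0], [-1.0, -0.002, -0.001]]
ft_force: [0.4, 0.4, -0.7]
gripper_width: 0.0225
t: 6.8
eef_pos: [0.5608, -0.3877, 0.1872]
orientation: [[-0.002, 1.0, 0.0], [0.002, 0.0, -1.0], [-1.0, -0.002, -0.002]]
ft_force: [0.6, -0.6, -1.1]
gripper_width: 0.0224
t: 7.1
eef_pos: [0.561, -0.3854, 0.1882]
orientation: [[-0.001, 1.0, 0.001], [0.002, 0.001, -1.0], [-1.0, -0.001, -0.002]]
ft_force: [1.1, 0.7, -0.3]
gripper_width: 0.0223
7.1 [ 0.561  -0.3854  0.1882] [[-0.0014  1.      0.0007]
 [ 0.0016  0.0007 -1.    ]
 [-1.     -0.0014 -0.0016]] [-0.6775  0.3699  1.2876  0.0004  1.4862  0.8926] 0.9961979166666667
w5 large 63 box [ 0.4138 -0.1949] [0.0084 0.0132] fit [ 0.411  -0.1968] 0.006116465208584119 enc [ 0.4139 -0.1949] 7.561463356018066 z 0.06128260277531597 
w5 air 1483 box [ 0.567  -0.3914] [0.0406 0.0474] fit [ 0.5643 -0.3914] 0.020262548861970528 enc [ 0.5634 -0.3915] 24.022619247436523 z 0.08023960858926961
```

View pics/w5.png

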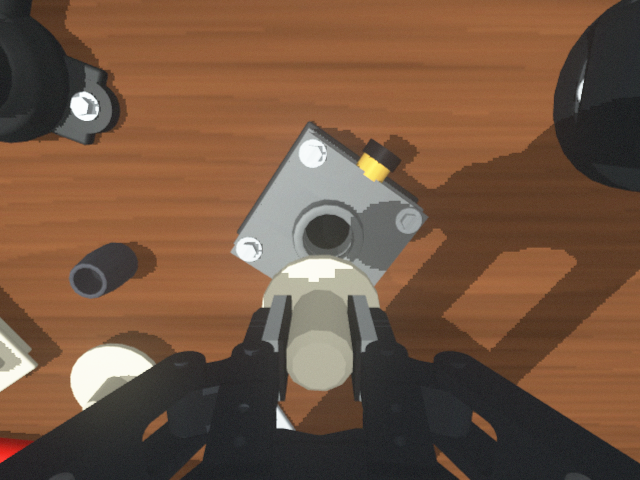

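The held plug is upright, with its stem at (320,365), and the air-head port is open at (327,233). I'll measure the plug's offset in the hand.

```bash
cat > held.py <<'E'
import sys
from h import *
z=np.load(f"pics/{sys.argv[1]}.npz"); W=cloud("wrist",z["d"],(z["e"],z["R"])); e=z["e"]
p=z["p"].astype(int); lum=p.sum(-1)
L=W-e; wh=(lum>300)&(p[...,0]-p[...,2]<70)&(p[...,0]-p[...,2]>8)
for lo,hi in((.026,.036),(-.009,-.001)):
    m=wh&(L[...,2]>lo)&(L[...,2]<hi)&(np.hypot(L[...,0],L[...,1])<.05); Q=L[m]
    if len(Q): 
        print(lo,len(Q),"ctr rel TCP (world)",(Q.min(0)+Q.max(0))/2,"size",np.ptp(Q,0),"zmed",np.median(Q[:,2]))
        print(cv2.minAreaRect((Q[:,:2]*1000).astype(np.float32)))
E
python3 held.py w5
```

```text
0.026 3477 ctr rel TCP (world) [-0.0012 -0.0004  0.0297] size [0.0239 0.0224 0.0073] zmed 0.03106436160356288
((-1.2396535873413086, -0.4243602752685547), (23.938875198364258, 22.27755355834961), 0.5952937602996826)
-0.009 3282 ctr rel TCP (world) [ 0.0113 -0.0008 -0.005 ] size [0.0246 0.0492 0.008 ] zmed -0.0055326387176624775
((11.775075912475586, -0.13784027099609375), (23.881452560424805, 49.22437286376953), 3.9381155967712402)
```

```bash
python3 -m jog '[[0.02,0.0036,0.0056,0],[0.02,0,0,0],[0.02,0,0,0],[0,0,0,0],[0,0,0,0]]'; python3 -m jog '[[0.01,0,0,0],[0.01,0,0,0],[0,0,0,0],[0,0,0,0]]';python3 -m jog '[[0.008,0,0,0],[0.006,0,0,0],[0,0,0,0],[0,0,0,0]]'
```

```text
t: 7.65
eef_pos: [0.5646, -0.3913, 0.1283]
orientation: [[-0.001, 1.0, 0.001], [0.001, 0.001, -1.0], [-1.0, -0.001, -0.001]]
ft_force: [-0.2, -0.2, 0.4]
gripper_width: 0.0225
t: 8.05
eef_pos: [0.5647, -0.392, 0.1088]
orientation: [[-0.001, 1.0, 0.0], [0.001, 0.0, -1.0], [-1.0, -0.001, -0.001]]
ft_force: [0.5, 0.0, -0.5]
gripper_width: 0.0223
t: 8.45
eef_pos: [0.5647, -0.392, 0.0948]
orientation: [[-0.001, 1.0, 0.0], [0.001, 0.0, -1.0], [-1.0, -0.001, -0.001]]
ft_force: [1.0, -0.2, -0.6]
gripper_width: 0.0222
```

No contact yet. I'll press gently until seated.

```bash
python3 -m jog '[[0.002,0,0,0],[0.002,0,0,0],[0,0,0,0],[0,0,0,0]]'; python3 -m jog '[[0,0,0,0],[0,0,0,0],[0,0,0,0]]' 0.05; python3 -m jog '[[-0.03,0,0,0],[-0.04,0,0,0],[-0.04,0,0,0],[-0.02,-0.01,0,0],[0,0,0,0]]'; python3 look.py w6
python3 - <<'E'
from h import *
z=np.load("pics/w6.npz"); W=cloud("wrist",z["d"],(z["e"],z["R"]))
D=np.linalg.norm(W[...,:2]-(.5634,-.3912),axis=-1)
for h in(.086,.123):
    m=(abs(W[...,2]-h)<.004)&(D<.045); Q=W[m]; print(h,len(Q),((Q.min(0)+Q.max(0))/2)[:2],np.ptp(Q,0)[:2],np.median(Q[:,2]),Q[:,2].min(),Q[:,2].max())
E
```

```text
t: 8.85
eef_pos: [0.5653, -0.3925, 0.0921]
orientation: [[0.001, 1.0, 0.0], [-0.001, 0.0, -1.0], [-1.0, 0.001, 0.001]]
ft_force: [-1.4, 0.5, 4.2]
gripper_width: 0.022
t: 9.15
eef_pos: [0.5648, -0.392, 0.0909]
orientation: [[-0.0, 1.0, 0.0], [0.0, 0.0, -1.0], [-1.0, -0.0, -0.0]]
ft_force: [-1.1, -0.1, -0.7]
gripper_width: 0.0501
t: 9.65
eef_pos: [0.5562, -0.3938, 0.2266]
orientation: [[0.006, 1.0, -0.0], [-0.005, -0.0, -1.0], [-1.0, 0.006, 0.005]]
ft_force: [0.6, -0.6, 0.3]
gripper_width: 0.0504
9.65 [ 0.5562 -0.3938  0.2266] [[ 0.0058  1.     -0.0001]
 [-0.0051 -0.0001 -1.    ]
 [-1.      0.0058  0.0051]] [-0.6912  0.3451  1.2482 -0.0002  1.5406  0.8797] 0.9960286458333333
0.086 2269 [ 0.5639 -0.3935] [0.0498 0.0505] 0.08651439162743368 0.08234194345549414 0.08997885568241987
0.123 955 [ 0.5636 -0.3934] [0.0234 0.0233] 0.12306797647610973 0.11949352593745312 0.12551890804000082
```

View pics/w6.png

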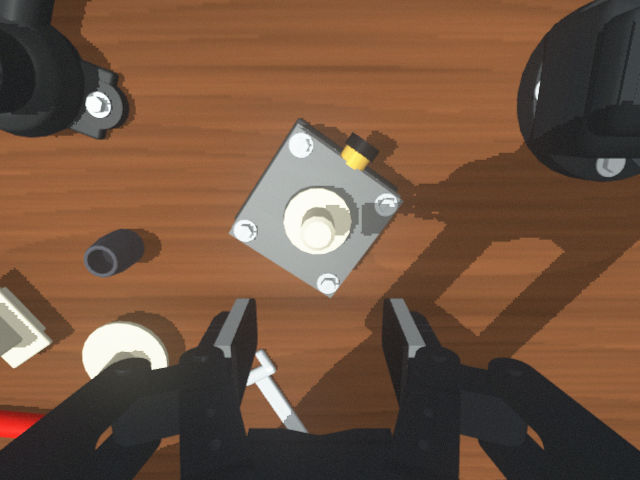

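The small plug is seated: flange top 86.5 mm, stem top 123 mm, upright at (320,228). Next is the large plug.

```bash
python3 -m jog '[[0.01,-0.03,-0.0386,0],[0.01,-0.03,-0.0386,0],[0.01,-0.03,-0.0386,0],[0.01,-0.03,-0.0386,0],[0.01,-0.028,-0.0386,0]]' 0.06; python3 -m jog '[[0.01,0,0,0],[0,0,0,0],[0,0,0,0]]';python3 look.py w7; python3 meas.py w7
```

```text
t: 10.2
eef_pos: [0.4046, -0.197, 0.1682]
orientation: [[-0.003, 1.0, 0.0], [0.002, 0.0, -1.0], [-1.0, -0.003, -0.002]]
ft_force: [-0.1, 0.5, 1.3]
gripper_width: 0.06
t: 10.5
eef_pos: [0.4072, -0.1995, 0.1609]
orientation: [[-0.0, 1.0, 0.0], [0.0, 0.0, -1.0], [-1.0, -0.0, -0.0]]
ft_force: [-0.3, 0.0, -0.1]
gripper_width: 0.0599
10.5 [ 0.4072 -0.1995  0.1609] [[-0.0005  1.      0.0002]
 [ 0.0002  0.0002 -1.    ]
 [-1.     -0.0005 -0.0002]] [-0.5687 -0.2324  1.968  -0.0001  1.4065  1.0019] 0.9961002604166667
w7 large 980 box [ 0.4064 -0.1986] [0.0235 0.023 ] fit [ 0.4067 -0.1987] 0.008283272330853561 enc [ 0.4063 -0.1986] 11.864042282104492 z 0.06308716526282325 
w7 oblong 2383 [ 0.4472 -0.0827] [49.9319 18.0767] ang 33.85106658935547 z 0.06333778396609774
```

```bash
python3 -m jog '[[0.035,-0.001,-0.001,0],[0.035,0,0,0],[0.035,0,0,0],[0.024,0,0,0],[0,0,0,0]]'; python3 -m jog '[[0,0,0,0],[0,0,0,0],[0,0,0,0],[0,0,0,0],[0,0,0,0]]' 0.015;  python3 -m jog '[[-0.04,0,0,0],[-0.04,0,0,0],[-0.04,0,0,0],[-0.04,0,0,0],[-0.01,0.01,-0.03,0]]'; python3 -m jog '[[0,0.01,-0.04,0],[0,0.01,-0.04,0],[0,0.01,-0.04,0],[0,0.01,-0.04,0],[0,0.01,-0.04,0]]'; python3 -m jog '[[0,0.01,-0.04,0],[0,0.01,-0.04,0],[0,0.01,-0.04,0],[0,0.01,-0.04,0],[0,0.01,-0.04,0]]'; python3 -m jog '[[0,0.015,-0.04,0],[0,0.015,-0.04,0],[0,0.01,-0.04,0],[0,0.01,-0.025,0],[0,0,0,0]]';python3 -m jog '[[0,0,0,0],[0,0,0,0],[0,0,0,0]]';python3 look.py w8; python3 meas.py w8; python3 held.py w8
```

```text
t: 11.05
eef_pos: [0.404, -0.1975, 0.029]
orientation: [[-0.006, 1.0, -0.001], [0.004, -0.001, -1.0], [-1.0, -0.006, -0.004]]
ft_force: [-1.0, 0.4, 0.7]
gripper_width: 0.0598
t: 11.55
eef_pos: [0.4076, -0.1993, 0.0344]
orientation: [[0.003, 1.0, 0.0], [-0.002, 0.0, -1.0], [-1.0, 0.003, 0.002]]
ft_force: [-0.0, -0.5, 6.7]
gripper_width: 0.0224
t: 12.05
eef_pos: [0.4178, -0.1714, 0.2087]
orientation: [[0.008, 1.0, -0.003], [-0.006, -0.003, -1.0], [-1.0, 0.008, 0.006]]
ft_force: [1.1, 0.3, -0.9]
gripper_width: 0.0223
t: 12.55
eef_pos: [0.4661, 0.0335, 0.2031]
orientation: [[0.001, 1.0, 0.0], [-0.0, 0.0, -1.0], [-1.0, 0.001, 0.0]]
ft_force: [0.6, 0.7, -1.1]
gripper_width: 0.0221
t: 13.05
eef_pos: [0.516, 0.2337, 0.2029]
orientation: [[0.001, 1.0, 0.001], [0.0, 0.001, -1.0], [-1.0, 0.001, -0.0]]
ft_force: [0.2, -0.6, -1.4]
gripper_width: 0.0223
t: 13.55
eef_pos: [0.5656, 0.3801, 0.2018]
orientation: [[-0.0, 1.0, 0.003], [0.001, 0.003, -1.0], [-1.0, -0.0, -0.001]]
ft_force: [-0.3, -0.4, -1.7]
gripper_width: 0.0227
t: 13.85
eef_pos: [0.5658, 0.3758, 0.2028]
orientation: [[0.0, 1.0, -0.001],
[... 252 characters left out ...]
 0.9957975260416667
w8 elbow 5542 [0.6612 0.1774] [84.9863 34.0515] ang 3.4306859970092773 z 0.07638796937349202 cut
w8 housing 1518 box [0.5884 0.3784] [0.0363 0.0798] fit [0.5671 0.3779] 0.036660212193408356 enc [0.5729 0.3784] 39.918914794921875 z 0.0822778271599488 
0.026 3130 ctr rel TCP (world) [-0.001  -0.0072  0.0301] size [0.0241 0.036  0.0082] zmed 0.02881265920762642
((-1.7367744445800781, -6.487861633300781), (34.90271759033203, 23.702167510986328), 82.99779510498047)
-0.009 15388 ctr rel TCP (world) [-0.0013 -0.     -0.005 ] size [0.0848 0.0844 0.008 ] zmed -0.007827844794588923
((0.5118198394775391, 0.2482452392578125), (81.13195037841797, 82.21299743652344), 42.94623947143555)
```

View pics/w8.png

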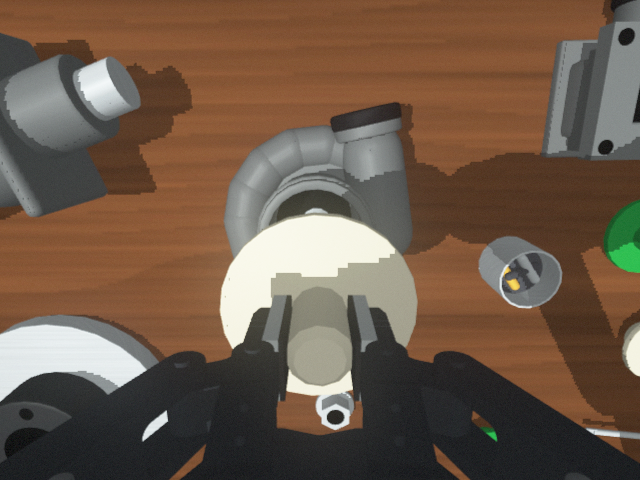

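The large plug is held upright at (320,345), with the housing mouth just beyond it and the bystanders clear.

```bash
python3 -m jog '[[0.025,0.0015,-0.002,0],[0.025,0,0,0],[0.02,0,0,0],[0,0,0,0],[0,0,0,0]]'; python3 -m jog '[[0.01,0,0,0],[0.01,0,0,0],[0,0,0,0],[0,0,0,0]]';python3 -m jog '[[0.007,0,0,0],[0.007,0,0,0],[0,0,0,0],[0,0,0,0]]'
```

```text
t: 14.4
eef_pos: [0.5672, 0.3783, 0.1327]
orientation: [[-0.0, 1.0, -0.0], [-0.0, -0.0, -1.0], [-1.0, -0.0, 0.0]]
ft_force: [0.3, 0.6, 0.3]
gripper_width: 0.0222
t: 14.8
eef_pos: [0.567, 0.3787, 0.1119]
orientation: [[-0.001, 1.0, 0.0], [-0.0, 0.0, -1.0], [-1.0, -0.001, 0.0]]
ft_force: [-0.1, -0.7, -1.7]
gripper_width: 0.0224
t: 15.2
eef_pos: [0.567, 0.3787, 0.0979]
orientation: [[-0.001, 1.0, 0.0], [-0.0, 0.0, -1.0], [-1.0, -0.001, 0.0]]
ft_force: [-0.0, 0.4, -1.8]
gripper_width: 0.0225
```

```bash
python3 -m jog '[[0.002,0,0,0],[0.002,0,0,0],[0,0,0,0],[0,0,0,0]]'; python3 -m jog '[[0,0,0,0],[0,0,0,0],[0,0,0,0]]' 0.05; python3 -m jog '[[-0.03,0,0,0],[-0.04,0,0,0],[-0.04,0,0,0],[-0.02,0,0,0],[0,0,0,0]]'; python3 look.py w9
cat > seat.py <<'E'
import sys
from h import *
z=np.load(f"pics/{sys.argv[1]}.npz"); W=cloud("wrist",z["d"],(z["e"],z["R"])); x,y,rim=map(float,sys.argv[2:5])
D=np.linalg.norm(W[...,:2]-(x,y),axis=-1)
for h in(rim+.006,rim+.043):
    m=(abs(W[...,2]-h)<.004)&(D<.06); Q=W[m]; print(h,len(Q),((Q.min(0)+Q.max(0))/2)[:2],np.ptp(Q,0)[:2],np.median(Q[:,2]))
    A=np.c_[Q[:,:2]-[x,y],np.ones(len(Q))]; print("tilt",np.linalg.lstsq(A,Q[:,2],rcond=None)[0])
E
python3 seat.py w9 .566 .378 .082
```

```text
t: 15.6
eef_pos: [0.5678, 0.3792, 0.0965]
orientation: [[0.002, 1.0, 0.0], [0.001, 0.0, -1.0], [-1.0, 0.002, -0.001]]
ft_force: [-4.8, -1.3, 10.5]
gripper_width: 0.0226
t: 15.9
eef_pos: [0.5672, 0.3788, 0.0941]
orientation: [[-0.0, 1.0, 0.0], [-0.0, 0.0, -1.0], [-1.0, -0.0, 0.0]]
ft_force: [0.2, 1.0, 0.3]
gripper_width: 0.0504
t: 16.4
eef_pos: [0.5692, 0.38, 0.2295]
orientation: [[0.007, 1.0, 0.0], [0.004, 0.0, -1.0], [-1.0, 0.007, -0.004]]
ft_force: [-0.6, 0.5, 1.9]
gripper_width: 0.0497
16.4 [0.5692 0.38   0.2295] [[ 0.0068  1.      0.0004]
 [ 0.0039  0.0003 -1.    ]
 [-1.      0.0068 -0.0039]] [0.5137 0.352  1.2345 0.     1.5472 2.0842] 0.99611328125
0.08800000000000001 8201 [0.5667 0.379 ] [0.0841 0.0841] 0.08849379628546533
tilt [-0.001   0.001   0.0885]
0.125 923 [0.5661 0.379 ] [0.0242 0.023 ] 0.12503022337245334
tilt [-0.0324 -0.0003  0.1248]
```

The large plug is seated flat at 88.5 mm. Next is medium.

```bash
python3 -m jog '[[0.007,-0.0157,0.0404,0],[0.007,-0.0157,0.0404,0],[0.007,-0.0157,0.0404,0],[0.007,-0.0157,0.0404,0],[0.007,-0.0157,0.0404,0]]' 0.06; python3 -m jog '[[0.007,-0.0157,0.0404,0],[0.007,-0.0157,0.0404,0],[0.007,-0.0157,0.0404,0],[0,0,0,0],[0,0,0,0]]';python3 -m jog '[[0,0,0,0]]';python3 look.py w10; python3 meas.py w10
```

```text
t: 16.95
eef_pos: [0.4866, 0.1751, 0.1863]
orientation: [[-0.004, 1.0, 0.001], [-0.001, 0.001, -1.0], [-1.0, -0.004, 0.001]]
ft_force: [0.6, -0.6, 1.6]
gripper_width: 0.0599
t: 17.45
eef_pos: [0.4405, 0.0549, 0.1664]
orientation: [[-0.003, 1.0, -0.002], [0.0, -0.002, -1.0], [-1.0, -0.003, -0.0]]
ft_force: [-0.5, -0.2, 0.3]
gripper_width: 0.0604
t: 17.55
eef_pos: [0.4416, 0.0561, 0.1675]
orientation: [[-0.001, 1.0, 0.0], [0.0, 0.0, -1.0], [-1.0, -0.001, -0.0]]
ft_force: [0.4, -0.1, 0.7]
gripper_width: 0.0598
17.55 [0.4416 0.0561 0.1675] [[-0.0011  1.      0.0004]
 [ 0.0004  0.0004 -1.    ]
 [-1.     -0.0011 -0.0004]] [ 0.0108 -0.2626  1.9808  0.0004  1.4244  1.5812] 0.99603515625
w10 oblong 1995 [ 0.4475 -0.082 ] [50.7053 18.4978] ang 34.188270568847656 z 0.06319455881398722 
w10 medium 937 box [0.4416 0.0554] [0.0233 0.0229] fit [0.4419 0.0554] 0.008304611168944369 enc [0.4414 0.0555] 12.116827964782715 z 0.06305400805426874
```

```bash
python3 -m jog '[[0.035,0,0,0],[0.035,0,0,0],[0.035,0,0,0],[0.03,0,0,0],[0,0,0,0]]'; python3 -m jog '[[0,0,0,0],[0,0,0,0],[0,0,0,0],[0,0,0,0],[0,0,0,0]]' 0.015;  python3 -m jog '[[-0.04,0,0,0],[-0.04,0,0,0],[-0.04,0,0,0],[-0.04,0,0,0],[-0.01,0.033,0.029,0]]'; python3 -m jog '[[0,0.033,0.029,0],[0,0.033,0.029,0],[0,0.033,0.029,0],[0,0.033,0.029,0],[0,0.033,0.029,0]]'; python3 -m jog '[[0,0.033,0.029,0],[0,0,0,0],[0,0,0,0],[0,0,0,0]]';python3 look.py w11; python3 meas.py w11; python3 held.py w11
```

```text
t: 18.1
eef_pos: [0.4379, 0.0566, 0.0289]
orientation: [[-0.009, 1.0, 0.002], [0.0, 0.002, -1.0], [-1.0, -0.009, -0.0]]
ft_force: [0.3, -0.5, -0.3]
gripper_width: 0.0603
t: 18.6
eef_pos: [0.4439, 0.0558, 0.0357]
orientation: [[0.004, 1.0, 0.0], [0.0, 0.0, -1.0], [-1.0, 0.004, -0.0]]
ft_force: [-1.3, 0.5, 7.4]
gripper_width: 0.0221
t: 19.1
eef_pos: [0.4765, 0.0287, 0.2109]
orientation: [[0.01, 1.0, 0.004], [0.001, 0.004, -1.0], [-1.0, 0.01, -0.001]]
ft_force: [1.8, -0.4, -0.0]
gripper_width: 0.0223
t: 19.6
eef_pos: [0.6412, -0.1198, 0.2041]
orientation: [[0.001, 1.0, 0.0], [-0.0, 0.0, -1.0], [-1.0, 0.001, 0.0]]
ft_force: [0.7, 0.1, -0.4]
gripper_width: 0.0221
t: 20.0
eef_pos: [0.6726, -0.1468, 0.204]
orientation: [[0.0, 1.0, 0.001], [0.0, 0.001, -1.0], [-1.0, 0.0, -0.0]]
ft_force: [-0.2, 0.8, -0.4]
gripper_width: 0.022
20.0 [ 0.6726 -0.1468  0.204 ] [[ 0.0005  1.      0.0005]
 [ 0.0002  0.0005 -1.    ]
 [-1.      0.0005 -0.0002]] [-0.2895  0.3808  1.2451  0.0003  1.5153  1.2808] 0.9960286458333333
w11 air 510 box [ 0.5676 -0.381 ] [0.0439 0.0284] fit [ 0.5639 -0.3922] 0.024021507435610136 enc [ 0.5676 -0.3844] 23.54313850402832 z 0.07983177652349527 cut
w11 coolant 1059 box [ 0.6848 -0.1473] [0.0377 0.0593] fit [ 0.6742 -0.147 ] 0.0269795135741069 enc [ 0.6753 -0.1469] 30.26276206970215 z 0.08826329703888376 
w11 elbow 2391 [0.6611 0.079 ] [23.8167 86.5635] ang 83.06958770751953 z 0.07649379731625347 cut
0.026 2542 ctr rel TCP (world) [-0.0013 -0.0003  0.0277] size [0.0224 0.022  0.0035] zmed 0.02754105889559849
((-1.3245649337768555, -0.24727344512939453), (21.969266891479492, 22.380481719970703), 88.61616516113281)
-0.009 1449 ctr rel TCP (world) [-0.0004 -0.0004 -0.005 ] size [0.0616 0.0643 0.008 ] zmed -0.008545739869264518
((3.941357135772705, 1.5034103393554688), (52.87905502319336, 62.72673416137695), 26.341636657714844)
```

View pics/w11.png

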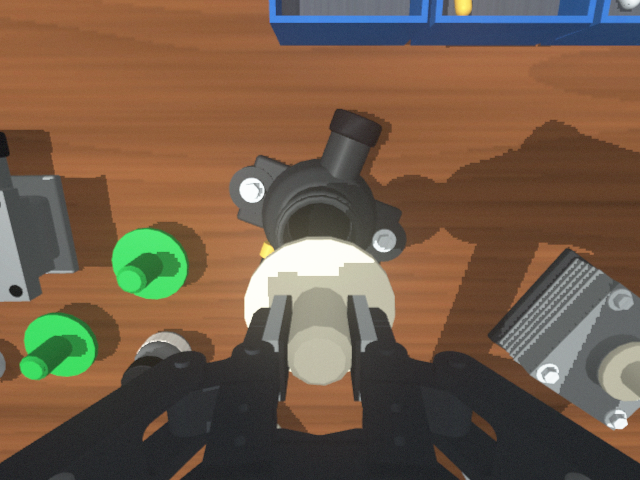

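The medium plug is held upright at (320,350). The coolant neck is just beyond it at (317,225).

```bash
python3 -m jog '[[0.025,0.0025,0,0],[0.025,0,0,0],[0.015,0,0,0],[0,0,0,0],[0,0,0,0]]'; python3 -m jog '[[0.01,0,0,0],[0.01,0,0,0],[0,0,0,0],[0,0,0,0]]';python3 -m jog '[[0.007,0,0,0],[0.007,0,0,0],[0,0,0,0],[0,0,0,0]]'
```

```text
t: 20.55
eef_pos: [0.6753, -0.1469, 0.1394]
orientation: [[0.001, 1.0, 0.001], [-0.0, 0.001, -1.0], [-1.0, 0.001, 0.0]]
ft_force: [-0.0, 0.2, -0.7]
gripper_width: 0.0221
t: 20.95
eef_pos: [0.6749, -0.1473, 0.1177]
orientation: [[-0.001, 1.0, 0.0], [0.0, 0.0, -1.0], [-1.0, -0.001, -0.0]]
ft_force: [-0.2, -0.8, -0.7]
gripper_width: 0.0223
t: 21.35
eef_pos: [0.6752, -0.1473, 0.1039]
orientation: [[-0.0, 1.0, 0.0], [0.0, 0.0, -1.0], [-1.0, -0.0, -0.0]]
ft_force: [0.4, 0.6, -0.5]
gripper_width: 0.0222
```

```bash
python3 -m jog '[[0.002,0,0,0],[0.001,0,0,0],[0,0,0,0],[0,0,0,0]]'; python3 -m jog '[[0,0,0,0],[0,0,0,0],[0,0,0,0]]' 0.05; python3 -m jog '[[-0.03,0,0,0],[-0.04,0,0,0],[-0.03,0,0,0],[-0.01,0,0,0],[0,0,0,0]]'; python3 look.py w12; python3 seat.py w12 .674 -.147 .088
```

```text
t: 21.75
eef_pos: [0.6752, -0.1473, 0.1037]
orientation: [[0.0, 1.0, 0.0], [-0.0, 0.0, -1.0], [-1.0, 0.0, 0.0]]
ft_force: [-9.3, 2.1, 14.1]
gripper_width: 0.022
t: 22.05
eef_pos: [0.6752, -0.1473, 0.1009]
orientation: [[-0.0, 1.0, 0.0], [0.0, 0.0, -1.0], [-1.0, -0.0, -0.0]]
ft_force: [-0.0, 0.4, -0.4]
gripper_width: 0.05
t: 22.55
eef_pos: [0.6765, -0.1477, 0.2134]
orientation: [[0.004, 1.0, 0.0], [-0.001, 0.0, -1.0], [-1.0, 0.004, 0.001]]
ft_force: [-0.1, -0.8, 0.0]
gripper_width: 0.0502
22.55 [ 0.6765 -0.1477  0.2134] [[ 0.0037  1.      0.0003]
 [-0.0011  0.0003 -1.    ]
 [-1.      0.0037  0.0011]] [-0.2889  0.3842  1.2236  0.      1.5299  1.2815] 0.9960970052083333
0.094 5072 [ 0.6731 -0.148 ] [0.0653 0.0651] 0.09454838861171236
tilt [-0.0024 -0.      0.0945]
0.131 1090 [ 0.6733 -0.1479] [0.0235 0.0236] 0.13107251962012983
tilt [-0.0341  0.0029  0.1308]
```

The medium plug is seated flat at 94.5 mm. Next is the oblong.

```bash
python3 -m jog '[[0.008,-0.0455,-0.013,0],[0.008,-0.0455,-0.013,0],[0.008,-0.0455,-0.013,0],[0.008,-0.0455,-0.013,0],[0.008,-0.0455,-0.013,0]]' 0.06; python3 -m jog '[[0,0,0,-0.85],[0,0,0,-0.85],[0,0,0,-0.85],[0,0,0,-0.85],[0,0,0,-0.84]]';python3 -m jog '[[0,0,0,0],[0,0,0,0]]';python3 look.py w13; python3 meas.py w13
```

```text
t: 23.1
eef_pos: [0.4444, -0.0814, 0.1677]
orientation: [[-0.005, 1.0, 0.0], [0.001, 0.0, -1.0], [-1.0, -0.005, -0.001]]
ft_force: [-0.6, 0.0, 1.0]
gripper_width: 0.0603
t: 23.6
eef_pos: [0.4462, -0.0819, 0.1685]
orientation: [[-0.004, 0.827, 0.562], [0.001, 0.562, -0.827], [-1.0, -0.003, -0.003]]
ft_force: [-0.5, -0.0, 0.6]
gripper_width: 0.0604
t: 23.8
eef_pos: [0.4468, -0.0821, 0.1695]
orientation: [[-0.003, 0.832, 0.555], [0.001, 0.555, -0.832], [-1.0, -0.002, -0.002]]
ft_force: [0.1, -0.7, 0.0]
gripper_width: 0.0601
23.8 [ 0.4468 -0.0821  0.1695] [[-0.0029  0.8316  0.5554]
 [ 0.0009  0.5554 -0.8316]
 [-1.     -0.0019 -0.0023]] [-0.2946 -0.2345  1.9538 -0.      1.4253  0.6873] 0.9959635416666667
w13 oblong 1871 [ 0.4477 -0.0818] [49.0964 17.7356] ang 34.341976165771484 z 0.0632815444832052 
w13 coolant 184 box [ 0.6432 -0.1432] [0.0071 0.0198] fit [ 0.6463 -0.1422] 0.006560305350543767 enc [ 0.6436 -0.1432] 9.878591537475586 z 0.08994791226254434 cut
```

```bash
python3 -m jog '[[0.035,0.001,0.0005,0],[0.035,0,0,0],[0.035,0,0,0],[0.03,0,0,0],[0,0,0,0]]'; python3 -m jog '[[0,0,0,0],[0,0,0,0],[0,0,0,0],[0,0,0,0],[0,0,0,0]]' 0.01;  python3 -m jog '[[-0.04,0,0,0],[-0.04,0,0,0],[-0.04,0,0,0],[-0.04,0,0,0],[-0.01,0.0425,-0.0086,0]]'; python3 -m jog '[[0,0.0425,-0.0086,0],[0,0.0425,-0.0086,0],[0,0.0425,-0.0086,0],[0,0.0425,-0.0086,0],[0,0.0425,-0.0086,0]]'; python3 -m jog '[[0,0.0425,-0.0086,0],[0,0,0,-0.9],[0,0,0,-0.9],[0,0,0,-0.9],[0,0,0,-0.9]]';  python3 -m jog '[[0,0,0,-0.9],[0,0,0,-0.9],[0,0,0,-0.9],[0,0,0,-0.85],[0,0,0,0]]'; python3 -m jog '[[0,0,0,0],[0,0,0,0]]'; python3 look.py w14; python3 meas.py w14; python3 held.py w14
```

```text
t: 24.35
eef_pos: [0.4446, -0.081, 0.0315]
orientation: [[-0.009, 0.831, 0.556], [0.003, 0.556, -0.831], [-1.0, -0.006, -0.007]]
ft_force: [-0.3, -0.1, 0.2]
gripper_width: 0.0602
t: 24.85
eef_pos: [0.4505, -0.0827, 0.0382]
orientation: [[0.003, 0.83, 0.558], [-0.001, 0.558, -0.83], [-1.0, 0.002, 0.003]]
ft_force: [-0.8, 0.2, 6.7]
gripper_width: 0.0171
t: 25.35
eef_pos: [0.481, -0.0544, 0.2132]
orientation: [[0.009, 0.832, 0.555], [-0.004, 0.555, -0.832], [-1.0, 0.005, 0.008]]
ft_force: [1.5, 0.2, -0.1]
gripper_width: 0.0168
t: 25.85
eef_pos: [0.6328, 0.1044, 0.2068]
orientation: [[0.001, 0.83, 0.558], [-0.0, 0.558, -0.83], [-1.0, 0.001, 0.0]]
ft_force: [1.2, -0.9, -0.5]
gripper_width: 0.0167
t: 26.35
eef_pos: [0.6622, 0.134, 0.2065]
orientation: [[-0.0, 0.453, 0.891], [-0.0, 0.891, -0.453], [-1.0, -0.0, 0.0]]
ft_force: [-0.1, -0.1, -0.7]
gripper_width: 0.017
t: 26.85
eef_pos: [0.6621, 0.1338, 0.2067]
orientation: [[0.0, -0.022, 1.0], [0.0, 1.0, 0.022], [-1.0, 0.0, 0.0]]
ft_force: [0.4, 0.0, -1.1]
gripper_width: 0.0172
t: 27.05
eef_pos: [0.6621, 0.1338, 0.2064]
orientation: [[0.0, -0.017, 1.0], [0.0, 1.0, 0.017], [-1.0, 0.0, 0.0]]
ft_force: [0.5, 0.1, -0.5]
gripper_width: 0.0167
27.05 [0.6621 0.1338 0.2064] [[ 0.0001 -0.017   0.9999]
 [ 0.      0.9999  0.017 ]
 [-1.      0.      0.0001]] [ 0.1235  0.3447  1.2853 -0.      1.5115  0.1065] 0.9958984375
w14 elbow 6007 [0.6614 0.1704] [84.1501 43.0404] ang 0.9148778915405273 z 0.07651937279188623 
0.026 247 ctr rel TCP (world) [ 0.0001 -0.0021  0.0266] size [0.0147 0.0451 0.0011] zmed 0.026209772113332724
((0.12777471542358398, -2.148082733154297), (14.703229904174805, 45.11600875854492), 0.044349078088998795)
-0.009 268 ctr rel TCP (world) [ 0.0008  0.0201 -0.005 ] size [0.018  0.0039 0.008 ] zmed -0.004923901665545807
((0.7151880264282227, 20.327972412109375), (17.961328506469727, 3.776392698287964), 1.581535816192627)
```

View pics/w14.png

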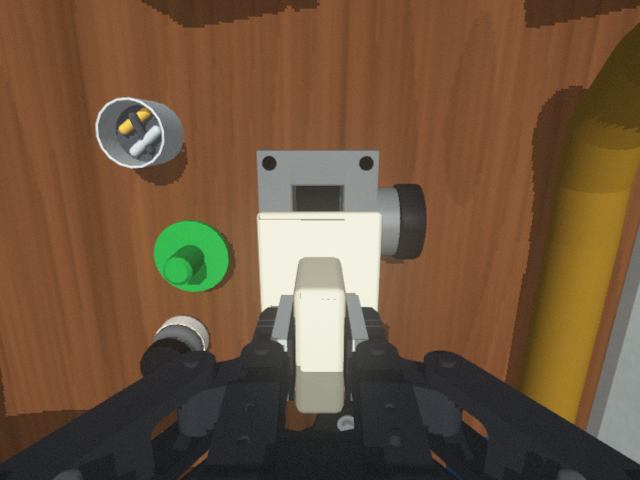

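The oblong plug is held square over the elbow at (320,330), its long axis along the port at (318,197).

```bash
python3 -m jog '[[0.025,0.0012,-0.0006,0],[0.025,0,0,0],[0.02,0,0,0],[0,0,0,0],[0,0,0,0]]'; python3 -m jog '[[0.01,0,0,0],[0.01,0,0,0],[0,0,0,0],[0,0,0,0]]';python3 -m jog '[[0.01,0,0,0],[0.01,0,0,0],[0,0,0,0],[0,0,0,0]]'
```

```text
t: 27.6
eef_pos: [0.6613, 0.1349, 0.1364]
orientation: [[-0.001, -0.019, 1.0], [-0.0, 1.0, 0.019], [-1.0, -0.0, -0.001]]
ft_force: [0.6, 0.6, -0.2]
gripper_width: 0.0168
t: 28.0
eef_pos: [0.6612, 0.135, 0.1159]
orientation: [[-0.001, -0.02, 1.0], [-0.0, 1.0, 0.02], [-1.0, -0.0, -0.001]]
ft_force: [-0.2, -0.0, -1.7]
gripper_width: 0.017
t: 28.4
eef_pos: [0.661, 0.1349, 0.0954]
orientation: [[-0.001, -0.02, 1.0], [-0.0, 1.0, 0.02], [-1.0, -0.0, -0.001]]
ft_force: [0.3, 0.5, -1.2]
gripper_width: 0.0172
```

```bash
python3 -m jog '[[0.002,0,0,0],[0.002,0,0,0],[0,0,0,0],[0,0,0,0]]'; python3 -m jog '[[0,0,0,0],[0,0,0,0],[0,0,0,0]]' 0.05; python3 -m jog '[[-0.03,0,0,0],[-0.04,0,0,0],[-0.04,0,0,0],[-0.01,0,0,0],[0,0,0,0]]'; python3 look.py w15; python3 seat.py w15 .6616 .1329 .076
```

```text
t: 28.8
eef_pos: [0.6617, 0.1349, 0.0943]
orientation: [[0.001, -0.02, 1.0], [-0.0, 1.0, 0.02], [-1.0, -0.0, 0.001]]
ft_force: [-6.6, -2.0, 12.0]
gripper_width: 0.0168
t: 29.1
eef_pos: [0.6614, 0.1349, 0.092]
orientation: [[-0.0, -0.02, 1.0], [-0.0, 1.0, 0.02], [-1.0, -0.0, -0.0]]
ft_force: [1.1, -0.3, -0.3]
gripper_width: 0.0501
t: 29.6
eef_pos: [0.6631, 0.1352, 0.2155]
orientation: [[0.005, -0.02, 1.0], [0.001, 1.0, 0.02], [-1.0, 0.001, 0.005]]
ft_force: [0.7, 0.4, 0.4]
gripper_width: 0.0504
29.6 [0.6631 0.1352 0.2155] [[ 0.0053 -0.0198  0.9998]
 [ 0.0007  0.9998  0.0198]
 [-1.      0.0006  0.0053]] [0.1254 0.3389 1.276  0.     1.5213 0.1056] 0.9961165364583333
0.082 5745 [0.6618 0.1333] [0.0835 0.1156] 0.08243267201273771
tilt [ 0.0003 -0.0016  0.0823]
0.119 2000 [0.6633 0.1321] [0.0185 0.0497] 0.1192466100721752
tilt [-0.0069 -0.0051  0.1191]
```

View pics/w15.png

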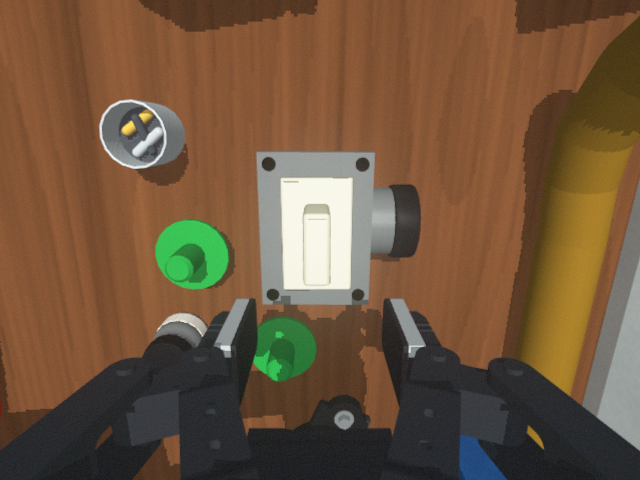

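The oblong plug is flat in its port at (317,235), with flange top at 82.4 mm. The tin (143,133) and jar (178,345) are upright. I'll take one last overview.

```bash
python3 -m jog '[[-0.03,0,-0.04,0],[-0.03,0,-0.04,0],[-0.02,0,-0.04,0],[0,0,-0.04,0],[0,0,0,0]]'
python3 - <<'E'
from h import *
p,d=arm.get_image("side"); cv2.imwrite("pics/end.png",p[:,:,::-1])
E
```

```text
t: 30.15
eef_pos: [0.4968, 0.1318, 0.2897]
orientation: [[-0.005, -0.021, 1.0], [-0.001, 1.0, 0.021], [-1.0, -0.0, -0.005]]
ft_force: [1.2, -0.5, -0.1]
gripper_width: 0.05
```

View pics/end.png

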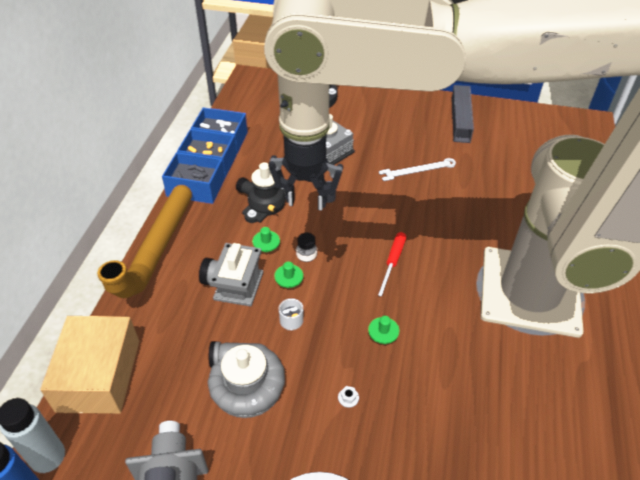

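The side view shows plugs in the coolant outlet (265,180), elbow (235,258) and housing (243,362). The jar (307,246) and tin (291,314) are standing, the greens are untouched and the gripper is empty. The air head is hidden behind the gripper, but I checked it at close range earlier.

```bash
python3 -c "
from bench import arm
print(arm.hand_in(), arm.sense()['t'])"
```

```text
the job is handed in; nothing more can be done
the job is handed in; nothing more can be done
```

All four ports are closed, each with the plug of its size and shape, pushed home and let go. I handed the job in at about 30 s of the 112 s limit.

| Plug | Unit | Flange top, measured | Flange top, expected |
|---|---|---|---|
| Small | Air compressor head | 86.5 mm | 86 mm |
| Large | Compressor housing | 88.5 mm | 88 mm |
| Medium | Coolant outlet | 94.5 mm | 94 mm |
| Oblong | Manifold elbow | 82.4 mm | 82 mm |

- **Seating:** All four stems stand at the expected heights. Plane fits on the large and medium flanges showed no real tilt. I made no tilt fit for small. The oblong's flange fit also took in the elbow's own face, so I judged it from that view and from its stem height. The pressing force read 4 to 14 N.
- **Bystanders:** In the last overview the grease jar and tin were upright, the green look-alikes untouched, and the gripper empty and clear of everything.
- **Gaps and disagreements:** The gripper hid the air head in that overview, so its plug rests on the close check made just after placing. The fixed cameras disagreed with each other by about 5 mm in y for most things, and by up to 11 mm in x on the air head, so I placed by the wrist camera.

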